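# Clamp a watercolour block on the table easel

## Robot

A 6-joint arm with a two-finger parallel gripper is mounted at the origin on a cart in front of the work surface, level with it; the furniture and walls round the work are solid. World frame = base frame: x ahead of the robot, y to its left, z up, the work surface at z = 0. Lengths are in mm, angles in rad, forces in N, time in s.
With the tool pointing down it reaches from about 275 to 1000 mm from the base axis. Payload 8.4 kg.
Tool frame: the origin (TCP) lies midway between the tips of the shut fingers; the grasp point (between the pads) lies 19 mm behind it; z points along the fingers, y is the line along which they close (so a half turn about z gives the same grasp; the last joint's range is limited). The gripper opens to 85 mm and grips with 20 to 120 N. Pads are 22 mm wide; open, the fingers measure 114 mm over their backs; the gripper's body (76 mm by 85 mm) begins 54 mm behind the grasp point. The pads swing forward as they close: fully open they stand 13 mm farther back than shut.
Start: joints at [1.2, 0.353, 1.633, -0, 1.155, -0.002], TCP at [225.309, 582.978, 231.281] pointing down, gripper open.
Joint ranges: [-2.63, 2.63], [-0.92, 2.1], [0.06, 2.66], [-1.3, 4.44], [0, 2.69], [-3.02, 3.02]. Speed limits (rad/s): [2.22, 2.22, 2.79, 3.14, 3.14, 3.14].

## Interface

Orientations are given as [roll, pitch, yaw] about the fixed x, y, z axes, in that order (R = Rz(yaw) Ry(pitch) Rx(roll)).
In Python, from rig import * gives the robot as it stands.
- The arm moves only by the shell command python3 -m jog 'ROWS' [FORCE]. ROWS is JSON, a list of rows, each an object of numbers: "x", "y", "z": the shift along the tool's x, y, z in cm; "spin": the turn about the tool's z in rad; "grip": the closure, from 0 (fully open) to 1 (shut). In form: [{"x": .., "y": .., "z": .., "spin": .., "grip": ..}, ...]. A call has 1 to 20 rows; each row shifts and turns the commanded pose from where the row before left it, along the tool's axes as they then stand; what a row does not reach is not made up. A row lasts 1/12 s, in which the tool goes at most 41.7 mm and 7.16 degrees, less where a joint would pass 70% of its speed; a pose out of reach is approached as far as the arm can. A call with a gripper value outside its range is refused whole. The fingers move at their own pace and stop on an object; FORCE is the grip in N (left out, the last holds). Time passes only in rows, so rows that do not move let the fingers close. It gives the time, the measured TCP pose, the force, the opening and the grip force at its end, in the units of the state.
- sense(): the state, without advancing time (a new reading comes with each control period).
- grab_frame(name): name is "scene" or "top"; returns a dict with "pixels" (400x640x3 uint8, blue, green, red), "camera_matrix" (3x3 intrinsics, pixels), "k1" (the pictures are not rectified: a ray, as slopes to the right and down, at radius r is drawn at 1 + k1 r^2 times it, then the intrinsics apply), "rvec" (rotation vector, rad) and "tvec" (3), from world to camera coordinates, as OpenCV has them. Camera axes: x right, y down, z forward; pixel columns grow to the right and rows downward; lengths in mm; the calibration is good to about 2 mm. A picture is of the moment at which its call begins. There is no depth.
- sign_off(): hands the job in; it is judged then, once.
The state is a dict: "clock": time; "qpos": joint angles; "qvel": joint speeds; "joint_efforts": joint torques, N m; "eef_pos": TCP position; "tcp_rot": TCP orientation; "contact_force": force on the tool from outside, world axes, zero at the start; "wrist_torque": the same for the moment, N m; "opening": opening from 0.0 (shut) to 1.0 (fully open); "grasp_force": force on a finger pad.
Only numpy, scipy, OpenCV 4.12 (cv2) and the standard library are available. Lean on these libraries where they do the work, as an engineer would, in place of code of your own. Each camera call takes 0.05 s, during which the arm holds its last target. There are 200 camera calls.

## Task

Put the watercolour block on the sloping table easel, face up, with one short end pushed fully home under the lip of the ledge and the block lying flat on the board. Then swing the hinged keeper bar across its top end and press it down until it snaps under the nose of the spring catch. Leave the jar, the tape roll and the eraser where they are.

Things in the scene. Friction and masses are not known exactly. Their poses are not given: they have to be found in the camera images.
- block_center (a point): centre of the watercolour block, a stiff glued pile of paper 150 mm long, 64 mm wide, 22 mm thick, white on top, black bound edges, grey card back, about 0.16 kg; it lies flat on the table, white face up. Its x axis runs along the length, y across the width, z out of the white face. Either short end may go under the lip.
- board: sloping plywood board of the fixed wooden table easel, 160 mm wide, tilted 30 degrees from level, facing the robot. Origin: on its surface, on its middle line, at the foot wall of the ledge. Axes: x up the slope, y left, z square out of the board. With the block home, its centre is at x 75, y 0, z 11 mm. The easel's foot frame reaches 45 mm nearer to the robot than the origin.
- lip_edge (a point): middle of the lower edge of the wooden lip, at board x 9, y 0, z 26 mm (same axes as the board). The lip is 6 mm thick and 100 mm wide; below it is the groove, 9 mm deep and 26 mm high, that the block's end is slid into along the slope. Two side cheeks, 70 mm apart, flank the groove up to board x 30, z 26 mm, then flare outward up to x 38.
- keeper_hinge (a point): hinge of the keeper bar, at board x = 139, y = 58, z = 26.5 mm (same axes as the board); the hinge axis runs along the board's x axis, and the hinge block under it is 20 mm high.
- keeper (a joint): angle of the brass keeper bar, rad: 0 = closed, lying to the right (board -y) across the block's upper end; 1.57 = square out of the board; more = leaning to the left (as at the start). The bar is 14 mm wide along the slope, 5 mm thick, and reaches 120 mm from the hinge axis; its hinge is stiff, so it stays where left. Caught it reads 0 to 0.03; resting unlatched on the catch 0.05 to 0.1.
- keeper_pad (a point): middle of the upper face of the thumb pad of the keeper bar, a ribbed widening (24 mm along the slope by 26 mm) 89 mm from the hinge axis; closed, it lies at board x = 139, y = -31, z = 29 mm. Pressing here with about 8 to 15 N snaps the bar past the catch.
- catch (a joint): deflection of the steel spring catch in rad: 0 = at rest, grows up to about 0.13 while the bar's end pushes it outward (to the right), then springs back over the bar. The strip stands at board x = 131 to 147, y = -71 mm, 44 mm above the board; its nose begins at y = -59 mm and slopes outward at the top.
- medium_jar: bystander: small jar with a gold-coloured lid, 48 mm wide, 66 mm tall, right of the easel; origin under its centre.
- tape_1: bystander: roll of masking tape lying flat, 103 mm across, 25 mm high, behind and left of the easel; origin under its centre.
- eraser: bystander: eraser in a blue sleeve, 55 x 23 x 14 mm, left of the easel; origin under its centre.

How it is judged:
By the outcome, as a careful person would: the job done as asked, in the order asked, and still so for the second after the job is handed in, with the robot touching nothing.
It also fails if it takes over 64 s, if anything falls off the work surface, if the arm or the gripper's body presses on something with over 40 N, if the wrist force passes 120 N, or if a joint passes its speed limit or range.

## Working session

There is one attempt and no reset: what is moved stays moved. The work goes in short steps, Python scripts to look and compute and a shell command to move; the robot and the scene stay as the last step left them, time stands still between calls to the robot, and variables do not carry over. Pictures are saved under pics/ and viewed, at most 10 in all, crops included, and the job is handed in when it is done.

```bash
mkdir -p pics; ls; python3 - <<'E'
from rig import *
import cv2,numpy as np
print(sense())
for n in("scene","top"):
    f=grab_frame(n);cv2.imwrite(f"pics/{n}0.png",f["pixels"])
    R=cv2.Rodrigues(np.array(f["rvec"],float))[0];print(n,f["camera_matrix"],f["k1"],f["rvec"],(-R.T@np.array(f["tvec"]).ravel()))
E
```

```text
pics
{'clock': 0.0, 'qpos': array([ 1.19959852e+00,  3.53600248e-01,  1.63416423e+00,  2.19015607e-05,
        1.15519254e+00, -2.34967323e-03]), 'qvel': array([-3.21037596e-04,  5.46856067e-05,  2.01463074e-03,  2.61647006e-04,
       -1.78269228e-03,  1.11906839e-03]), 'joint_efforts': array([ 3.20103791e-03, -6.05273366e+01, -3.42058754e+01,  3.56296532e-04,
        9.73213348e-03,  1.00324638e-05]), 'eef_pos': array([225.12534555, 582.52309648, 230.57871655]), 'tcp_rot': array([-3.14022834e+00, -2.32308134e-05,  2.77273565e+00]), 'contact_force': array([ 0.16146897,  0.44549806, -0.64329557]), 'wrist_torque': array([ 0.03188444, -0.00901536, -0.01078228]), 'grasp_force': 0.0, 'opening': 0.9994279664733718}
scene [[439.68595189   0.         319.77241412]
 [  0.         439.68595189 201.52052934]
 [  0.           0.           1.        ]] -0.0037445812987152854 [ 2.15778086 -0.91657631  0.38731734] [ -49.04382509 -526.24696459  909.83660539]
top [[417.43110811   0.         321.32829836]
 [  0.         417.43110811 201.70852195]
 [  0.           0.           1.        ]] -0.10960567088697729 [ 2.15033437 -2.19603125  0.07634895] [ 510.49093905   88.37928678 1022.46394304]
```

View pics/scene0.png

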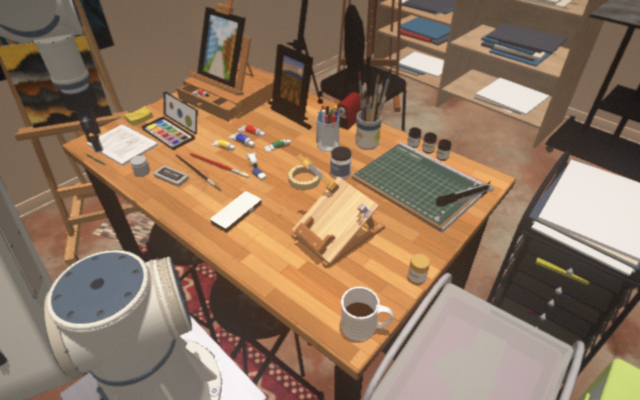

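View pics/top0.png

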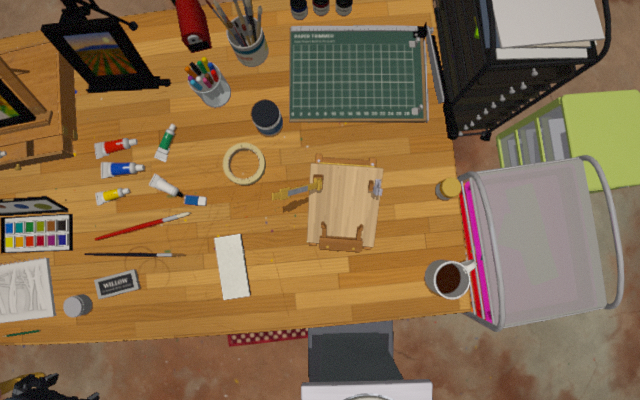

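The top view shows the block at about (231,267), the easel at (345,205) with its ledge at (342,240), and the keeper leaning left at (290,192). The catch is at (375,188), the tape at (243,163), the jar at (448,188) and the eraser at about (195,200). Next I'll measure.

```bash
cat > h.py <<'E'
from rig import *
import cv2,numpy as np
def cam(f):
    R=cv2.Rodrigues(np.array(f["rvec"],float))[0];t=np.array(f["tvec"],float).ravel()
    return R,t,np.array(f["camera_matrix"]),np.array([f["k1"],0,0,0,0.])
def ray(f,uv):
    R,t,K,D=cam(f);p=cv2.undistortPoints(np.array(uv,float).reshape(-1,1,2),K,D).reshape(-1,2)
    return -R.T@t,np.c_[p,np.ones(len(p))]@R
def onz(f,uv,z):
    c,d=ray(f,uv);return c+d*((z-c[2])/d[:,2])[:,None]
def proj(f,P):
    R,t,K,D=cam(f);return cv2.projectPoints(np.array(P,float).reshape(-1,3),np.array(f["rvec"],float),t,K,D)[0].reshape(-1,2)
E
python3 - <<'E'
from h import *
T=grab_frame("top");S=grab_frame("scene")
for n,f,roi in(("top",T,(205,230,260,305)),("scene",S,(205,185,265,235))):
    x0,y0,x1,y1=roi;p=f["pixels"][y0:y1,x0:x1]
    hsv=cv2.cvtColor(p,cv2.COLOR_BGR2HSV);m=((hsv[...,1]<60)&(hsv[...,2]>150)).astype(np.uint8)
    c=max(cv2.findContours(m,0,2)[0],key=cv2.contourArea)
    b=cv2.boxPoints(cv2.minAreaRect(c))+[x0,y0]
    P=onz(f,b,22);print(n,b.round(1).tolist(),P.round(1).tolist(),P.mean(0),np.linalg.norm(np.diff(P,axis=0),axis=1))
a=cv2.resize(T["pixels"][145:265,265:395],None,fx=4,fy=4,interpolation=cv2.INTER_CUBIC)
cv2.imwrite("pics/c1.png",a)
a=cv2.resize(S["pixels"][165:275,280:400],None,fx=5,fy=5,interpolation=cv2.INTER_CUBIC)
cv2.imwrite("pics/c2.png",a)
E
```

```text
top [[213.2, 237.8], [239.7, 233.6], [249.7, 295.7], [223.2, 300.0]] [[511.6, 362.9, 22.0], [520.7, 297.9, 22.0], [371.9, 275.6, 22.0], [362.3, 339.9, 22.0]] [441.63574372 319.0743927   22.        ] [ 65.60776701 150.46760092  65.06214989]
scene [[209.8, 218.5], [250.1, 186.6], [260.9, 200.2], [220.6, 232.1]] [[367.1, 338.0, 22.0], [537.3, 364.2, 22.0], [519.7, 291.3, 22.0], [356.2, 271.2, 22.0]] [445.07274364 316.17917402  22.        ] [172.17347119  74.96901802 164.68568634]
```

View pics/c1.png

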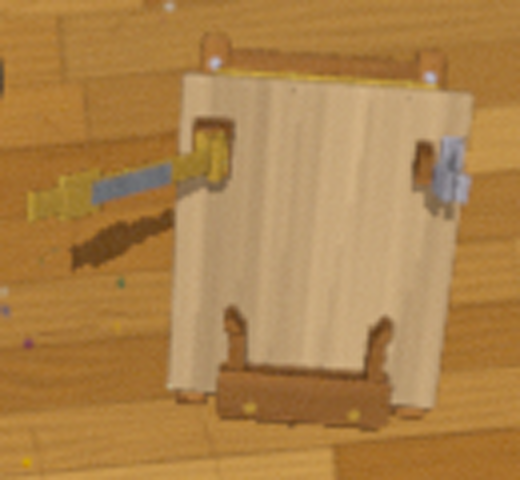

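View pics/c2.png

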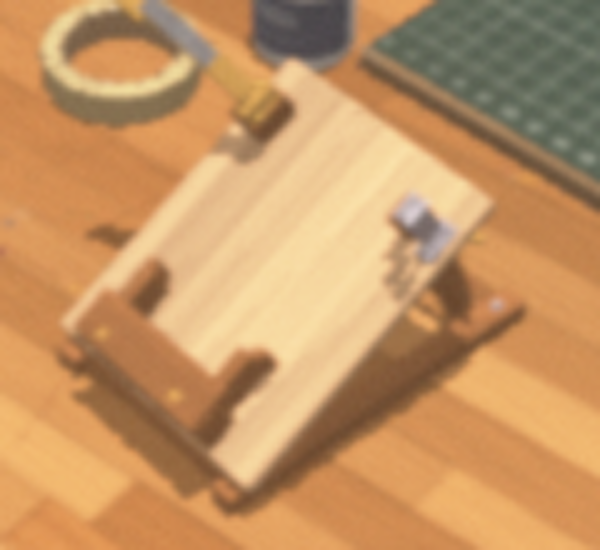

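```bash
cat > meas.py <<'E'
from h import *
T=grab_frame("top");S=grab_frame("scene")
C1=np.array([[187,75],[472,95],[168,388],[434,408],[222,368],[391,378],[232,310],[381,320]])/4+[265,145]
C2=np.array([[295,62],[492,205],[65,325],[247,490],[110,290],[213,382],[155,262],[268,358]])/5+[280,165]
def tri(a,b):
    c1,d1=ray(T,a);c2,d2=ray(S,b);o=[]
    for u,v in zip(d1,d2):
        k=np.linalg.lstsq(np.c_[u,-v],c2-c1,rcond=None)[0]
        p,q=c1+k[0]*u,c2+k[1]*v;o.append(np.r_[(p+q)/2,np.linalg.norm(p-q)])
    return np.array(o)
P=tri(C1,C2);print(P.round(1))
Q=P[:,:3]
ex=Q[0]+Q[1]-Q[2]-Q[3];ey=Q[0]+Q[2]-Q[1]-Q[3]
print("heading",np.arctan2(ex[1],ex[0]),np.arctan2(-ey[0],ey[1]),"tilt",np.degrees(np.arctan2(ex[2],np.hypot(*ex[:2]))),"len",np.linalg.norm(ex)/2,"wid",np.linalg.norm(ey)/2, "lipwid",np.linalg.norm(Q[4]-Q[5]))
h=np.arctan2(-ey[0],ey[1]) 
h=(h+np.arctan2(ex[1],ex[0]))/2
t=np.pi/6
X=np.array([np.cos(h)*np.cos(t),np.sin(h)*np.cos(t),np.sin(t)]);Y=np.array([-np.sin(h),np.cos(h),0]);Z=np.cross(X,Y)
R=np.c_[X,Y,Z]
B=Q@R
print(B.round(1))
E
python3 meas.py
```

```text
[[670.9 116.7 118.4   4.2]
 [655.9 -38.7 117.7   2.4]
 [499.9 134.   20.5   6.5]
 [483.6 -23.5  22.7   3.6]
 [509.7 102.3  63.3   2.1]
 [499.1   8.8  69.3   5.8]
 [541.4  97.   65.6   1.4]
 [535.6   9.8  57.7   2.7]]
heading -0.09433699983930413 -0.09980126291117052 tilt 29.218258817912144 len 197.55873811907747 wid 157.23188620581436 lipwid 94.23507849078453
[[ 627.7  181.1 -225.7]
 [ 627.5   25.1 -226.4]
 [ 429.9  181.8 -224.6]
 [ 430.2   23.4 -222.1]
 [ 462.4  151.2 -193.9]
 [ 464.1   57.2 -187.9]
 [ 491.4  149.  -207.9]
 [ 489.7   61.7 -216.1]]
```

The points agree with the given sizes: tilt 29.2°, board width 157 mm, lip height about 33 mm. I'll save the board frame and go above the block. A helper will work out the shifts.

```bash
cat >> h.py <<'E'
H=-0.097;t_=np.pi/6
X=np.array([np.cos(H)*np.cos(t_),np.sin(H)*np.cos(t_),np.sin(t_)]);Y=np.array([-np.sin(H),np.cos(H),0]);Z=np.cross(X,Y)
RB=np.c_[X,Y,Z]; OB=RB@np.array([453.7,103.4,-224.7])
def bw(p): return OB+RB@np.array(p,float)
def wb(p): return RB.T@(np.array(p,float)-OB)
def st():
    s=sense();p,yw=s["eef_pos"],s["tcp_rot"][2]
    print("t %.2f tcp"%s["clock"],p.round(1),"yaw %.3f"%yw,"board",wb(p).round(1),"F",s["contact_force"].round(1),"op %.3f gf %.1f"%(s["opening"],s["grasp_force"]));return p,yw
def go(target,yaw=None):  # prints tool-axis shift in cm (before spin)
    p,yw=st();d=np.array(target)-p
    R=np.array([[np.cos(yw),np.sin(yw),0],[np.sin(yw),-np.cos(yw),0],[0,0,-1]])
    print("target",np.round(target,1),"shift cm",(R.T@d/10).round(2),"spin",None if yaw is None else round(-((yaw-yw+np.pi)%(2*np.pi)-np.pi),3))
E
python3 -m jog '[{"x":-3.167,"y":-1.947,"z":1.3},{"x":-3.167,"y":-1.947,"z":1.3},{"x":-3.167,"y":-1.947,"z":1.3},{"x":-3.167,"y":-1.947,"z":1.3},{"x":-3.167,"y":-1.947,"z":1.3},{"x":-3.167,"y":-1.947,"z":1.3},{"x":-3.167,"y":-1.947,"z":1.3},{"x":-3.167,"y":-1.947,"z":1.3},{"x":-3.167,"y":-1.947,"z":1.3},{"spin":-0.104},{"spin":-0.104},{"spin":-0.104},{"spin":-0.104},{"spin":-0.102},{}]'
python3 - <<'E'
from h import *
print("OB",OB.round(1))
go([427.7,316.3,0],0.149+np.pi)
T=grab_frame("top");S=grab_frame("scene")
pts=[[9,50,32],[9,-50,32],[38,39,26],[38,-39,26],[30,35,26],[30,-35,26],[0,80,0],[0,-80,0],[173,80,0],[173,-80,0],[139,58,26.5],[131,-71,44],[147,-71,44]]
P=[bw(p) for p in pts]
out=[]
for f,(x,y,w,h,s) in((T,(265,145,130,120,3)),(S,(280,165,130,120,3))):
    a=cv2.resize(f["pixels"][y:y+h,x:x+w],None,fx=s,fy=s,interpolation=cv2.INTER_CUBIC)
    for q in proj(f,P): cv2.circle(a,tuple(((q-[x,y]+.5)*s).astype(int)),2,(0,0,255),-1)
    out.append(a)
cv2.imwrite("pics/ov.png",np.hstack(out))
E
```

```text
OB [512.9  54.   32.3]
t 0.30 tcp [225.2 582.8 231. ] yaw 2.773 board [-192.9  498.5  340.9] F [ 0.1 -0.7 -0.3] op 1.002 gf 0.0
target [427.7 316.3   0. ] shift cm [-28.49 -17.56  23.1 ] spin -0.518schema error: expected keys x, y, z, spin, grip
```

View pics/ov.png

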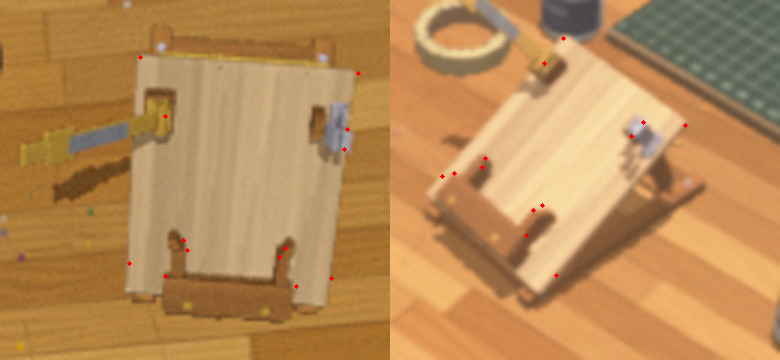

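The overlay puts the predicted lip, board corners, hinge and catch within about 1–2 mm of where they appear. The rows need all five keys, so I'll resend them.

```bash

python3 -m jog '[{"x":-3.167,"y":-1.95,"z":1.3,"spin":0,"grip":0},{"x":-3.167,"y":-1.95,"z":1.3,"spin":0,"grip":0},{"x":-3.167,"y":-1.95,"z":1.3,"spin":0,"grip":0},{"x":-3.167,"y":-1.95,"z":1.3,"spin":0,"grip":0},{"x":-3.167,"y":-1.95,"z":1.3,"spin":0,"grip":0},{"x":-3.167,"y":-1.95,"z":1.3,"spin":0,"grip":0},{"x":-3.167,"y":-1.95,"z":1.3,"spin":0,"grip":0},{"x":-3.167,"y":-1.95,"z":1.3,"spin":0,"grip":0},{"x":-3.167,"y":-1.95,"z":1.3,"spin":0,"grip":0},{"x":0,"y":0,"z":0,"spin":-0.104,"grip":0},{"x":0,"y":0,"z":0,"spin":-0.104,"grip":0},{"x":0,"y":0,"z":0,"spin":-0.104,"grip":0},{"x":0,"y":0,"z":0,"spin":-0.104,"grip":0},{"x":0,"y":0,"z":0,"spin":-0.102,"grip":0},{"x":0,"y":0,"z":0,"spin":0,"grip":0}]'
python3 -c '
from h import *
go([427.7,316.3,0],0.149+np.pi)'
```

```text
clock: 1.65
eef_pos: [428.0, 316.5, 114.4]
tcp_rot: [3.141, 0.0, -2.988]
contact_force: [-0.0, -1.3, 0.7]
opening: 0.999
grasp_force: 0.0
t 1.65 tcp [428.  316.5 114.4] yaw -2.988 board [-54.1 253.1 126. ] F [-0.  -1.3  0.7] op 0.999 gf 0.0
target [427.7 316.3   0. ] shift cm [ 0.04 -0.02 11.44] spin 0.005
```

```bash

python3 -m jog '[{"x":0,"y":0,"z":2.85,"spin":0,"grip":0},{"x":0,"y":0,"z":2.85,"spin":0,"grip":0},{"x":0,"y":0,"z":2.85,"spin":0,"grip":0},{"x":0,"y":0,"z":1.8,"spin":0,"grip":0},{"x":0,"y":0,"z":1.0,"spin":0,"grip":0},{"x":0,"y":0,"z":0,"spin":0,"grip":0},{"x":0,"y":0,"z":0,"spin":0,"grip":0.6},{"x":0,"y":0,"z":0,"spin":0,"grip":0.6},{"x":0,"y":0,"z":0,"spin":0,"grip":0.6},{"x":0,"y":0,"z":0,"spin":0,"grip":0.6},{"x":0,"y":0,"z":0,"spin":0,"grip":0.6},{"x":0,"y":0,"z":0,"spin":0,"grip":0.6}]' 25
python3 -c '
from h import *
st()'
```

```text
clock: 2.65
eef_pos: [428.7, 317.1, 2.0]
tcp_rot: [3.141, 0.002, -2.993]
contact_force: [-1.1, -0.5, 7.6]
opening: 0.74
grasp_force: 29.1
t 2.65 tcp [428.7 317.1   2. ] yaw -2.993 board [-109.8  253.7   28.5] F [-1.1 -0.5  7.6] op 0.740 gf 29.1
```

```bash

python3 -m jog '[{"x":0,"y":0,"z":-1.5,"spin":0,"grip":0.6},{"x":0,"y":0,"z":-3.5,"spin":0,"grip":0.6},{"x":0,"y":0,"z":-3.5,"spin":0,"grip":0.6},{"x":0,"y":0,"z":-3.5,"spin":0,"grip":0.6},{"x":0,"y":0,"z":-3,"spin":0,"grip":0.6},{"x":0,"y":0,"z":0,"spin":0.1,"grip":0.6},{"x":0,"y":0,"z":0,"spin":0.1,"grip":0.6},{"x":0,"y":0,"z":0,"spin":0.05,"grip":0.6},{"x":0,"y":0,"z":0,"spin":0,"grip":0.6}]'
python3 - <<'E'
from h import *
f=bw([92,0,14]);f[2]-=12
print("final",f)
c=f-160*np.array([np.cos(H),np.sin(H),0]);c[2]=150
go(c,H+np.pi)
S=grab_frame("scene");q=proj(S,[sense()["eef_pos"]])[0].astype(int)
a=S["pixels"][q[1]-60:q[1]+50,q[0]-65:q[0]+65];cv2.imwrite("pics/g.png",cv2.resize(a,None,fx=5,fy=5,interpolation=cv2.INTER_CUBIC))
E
```

```text
clock: 3.4
eef_pos: [427.9, 316.5, 151.4]
tcp_rot: [3.141, 0.001, 3.038]
contact_force: [0.7, 0.6, -0.9]
opening: 0.745
grasp_force: 28.7
final [585.23735401  46.94162026  78.37844742]
t 3.40 tcp [427.9 316.5 151.4] yaw 3.038 board [-35.7 253.  158.2] F [ 0.7  0.6 -0.9] op 0.745 gf 28.7
target [426.   62.4 150. ] shift cm [ -2.43 -25.29   0.14] spin -0.006
```

View pics/g.png

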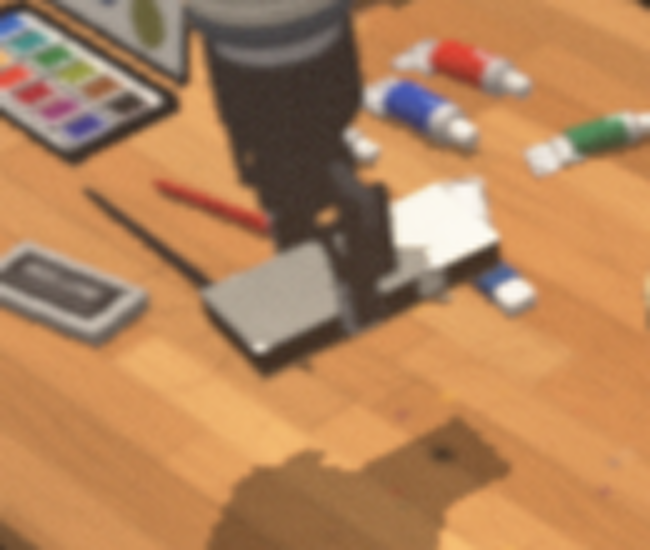

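The block is held level, with the fingertips close to its underside at about (355,333). I'll cross on the robot's side of the easel.

```bash

python3 -m jog '[{"x":-0.35,"y":-3.6,"z":0,"spin":0,"grip":0.6},{"x":-0.35,"y":-3.6,"z":0,"spin":0,"grip":0.6},{"x":-0.35,"y":-3.6,"z":0,"spin":0,"grip":0.6},{"x":-0.35,"y":-3.6,"z":0,"spin":0,"grip":0.6},{"x":-0.35,"y":-3.6,"z":0,"spin":0,"grip":0.6},{"x":-0.35,"y":-3.6,"z":0,"spin":0,"grip":0.6},{"x":-0.33,"y":-3.6,"z":0,"spin":-0.006,"grip":0.6},{"x":0,"y":0,"z":0,"spin":0,"grip":0.6},{"x":-3.2,"y":0,"z":0,"spin":0,"grip":0.6},{"x":-3.2,"y":0,"z":0,"spin":0,"grip":0.6},{"x":-3.2,"y":0,"z":0,"spin":0,"grip":0.6},{"x":-3.2,"y":0,"z":0,"spin":0,"grip":0.6},{"x":-3.2,"y":0,"z":0,"spin":0,"grip":0.6},{"x":0,"y":0,"z":0,"spin":0,"grip":0.6}]'
python3 - <<'E'
from h import *
f=bw([92,0,14]);f[2]-=12
go(f,H+np.pi)
T=grab_frame("top")
p=T["pixels"][140:260,280:400];hsv=cv2.cvtColor(p,cv2.COLOR_BGR2HSV);m=((hsv[...,1]<40)&(hsv[...,2]>150)).astype(np.uint8)
cs=sorted(cv2.findContours(m,0,2)[0],key=cv2.contourArea)[-3:]
for c in cs:
    r=cv2.minAreaRect(c);b=cv2.boxPoints(r)+[280,140];P=onz(T,b,170);print(cv2.contourArea(c),[wb(q).round(0).tolist() for q in P])
cv2.imwrite("pics/t2.png",cv2.resize(p,None,fx=4,fy=4,interpolation=cv2.INTER_CUBIC))
E
```

```text
clock: 4.62
eef_pos: [591.9, 48.0, 151.1]
tcp_rot: [3.141, 0.005, 3.048]
contact_force: [-0.4, -0.1, -0.4]
opening: 0.743
grasp_force: 28.9
t 4.62 tcp [591.9  48.  151.1] yaw 3.048 board [128.    1.7  63.4] F [-0.4 -0.1 -0.4] op 0.743 gf 28.9
target [585.2  46.9  78.4] shift cm [ 0.65 -0.16  7.27] spin 0.004
56.0 [[245.0, -88.0, 18.0], [249.0, -100.0, 15.0], [209.0, -115.0, 38.0], [206.0, -103.0, 40.0]]
1756.5 [[227.0, 98.0, 28.0], [233.0, 64.0, 25.0], [25.0, 21.0, 145.0], [19.0, 54.0, 148.0]]
3996.5 [[229.0, 59.0, 27.0], [251.0, -86.0, 14.0], [142.0, -105.0, 77.0], [121.0, 37.0, 89.0]]
```

View pics/t2.png

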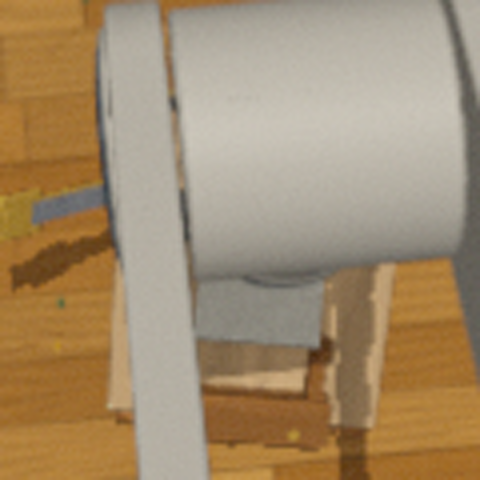

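```bash

python3 -m jog '[{"x":0.3,"y":-0.15,"z":1,"spin":0.004,"grip":0.6},{"x":0.3,"y":0,"z":1,"spin":0,"grip":0.6},{"x":0,"y":0,"z":0.8,"spin":0,"grip":0.6},{"x":0,"y":0,"z":0.5,"spin":0,"grip":0.6},{"x":0,"y":0,"z":0.5,"spin":0,"grip":0.6},{"x":0,"y":0,"z":0.5,"spin":0,"grip":0.6},{"x":0,"y":0,"z":0,"spin":0,"grip":0.6}]' 20
python3 - <<'E'
from h import *
T=grab_frame("top");print(onz(T,[[360,226.75]],171), wb(onz(T,[[360,226.75]],171)[0]))
st()
E
```

```text
clock: 5.25
eef_pos: [579.3, 47.4, 106.9]
tcp_rot: [-3.141, -0.001, 3.043]
contact_force: [-2.4, -1.2, 1.6]
opening: 0.744
grasp_force: 29.7
[[528.20539295  20.47322795 171.        ]] [ 85.3718056  -31.86739842 110.92053998]
t 5.30 tcp [579.6  47.4 107.4] yaw 3.043 board [95.6 -0.1 31.5] F [-0.4  0.3  0.4] op 0.742 gf 29.6
```

```bash

python3 -m jog '[{"x":-0.2,"y":0.07,"z":0.5,"spin":0,"grip":0.6},{"x":-0.2,"y":0,"z":0.5,"spin":0,"grip":0.6},{"x":-0.15,"y":0,"z":0.5,"spin":0,"grip":0.6},{"x":0,"y":0,"z":0.4,"spin":0,"grip":0.6},{"x":0,"y":0,"z":0,"spin":0,"grip":0.6}]'
python3 - <<'E'
from h import *
f=bw([92,0,14]);f[2]-=12
go(f,H+np.pi)
E
```

```text
clock: 5.72
eef_pos: [586.0, 47.4, 88.1]
tcp_rot: [3.142, 0.001, 3.043]
contact_force: [-0.2, 1.8, 1.5]
opening: 0.742
grasp_force: 30.8
t 5.72 tcp [586.   47.4  88.1] yaw 3.043 board [91.4  0.6 11.7] F [-0.2  1.8  1.5] op 0.742 gf 30.8
target [585.2  46.9  78.4] shift cm [ 0.07 -0.06  0.97] spin -0.002
```

```bash

python3 -m jog '[{"x":0,"y":0,"z":0.2,"spin":0,"grip":0.6},{"x":0,"y":0,"z":0.2,"spin":0,"grip":0.6},{"x":0,"y":0,"z":0,"spin":0,"grip":0.6}]'
python3 -m jog '[{"x":0,"y":0,"z":0.2,"spin":0,"grip":0.6},{"x":0,"y":0,"z":0,"spin":0,"grip":0.6}]'
python3 -m jog '[{"x":0,"y":0,"z":0.2,"spin":0,"grip":0.6},{"x":0,"y":0,"z":0,"spin":0,"grip":0.6}]'
python3 - <<'E'
from h import *
f=bw([92,0,14]);f[2]-=12
go(f,H+np.pi)
S=grab_frame("scene")
a=S["pixels"][140:270,265:415];cv2.imwrite("pics/s3.png",cv2.resize(a,None,fx=5,fy=4.6,interpolation=cv2.INTER_CUBIC))
E
```

```text
clock: 5.97
eef_pos: [586.1, 47.5, 84.8]
tcp_rot: [3.141, 0.001, 3.043]
contact_force: [0.4, -0.6, 2.7]
opening: 0.743
grasp_force: 31.2
clock: 6.13
eef_pos: [586.2, 47.5, 83.8]
tcp_rot: [3.141, 0.001, 3.043]
contact_force: [-2.8, -0.4, 10.7]
opening: 0.739
grasp_force: 32.2
clock: 6.3
eef_pos: [586.3, 47.5, 83.4]
tcp_rot: [3.141, 0.002, 3.043]
contact_force: [-8.5, -0.2, 27.6]
opening: 0.745
grasp_force: 34.6
t 6.30 tcp [586.3  47.5  83.4] yaw 3.043 board [89.4  0.7  7.4] F [-8.5 -0.2 27.6] op 0.745 gf 34.6
target [585.2  46.9  78.4] shift cm [ 0.1  -0.07  0.5 ] spin -0.002
```

View pics/s3.png

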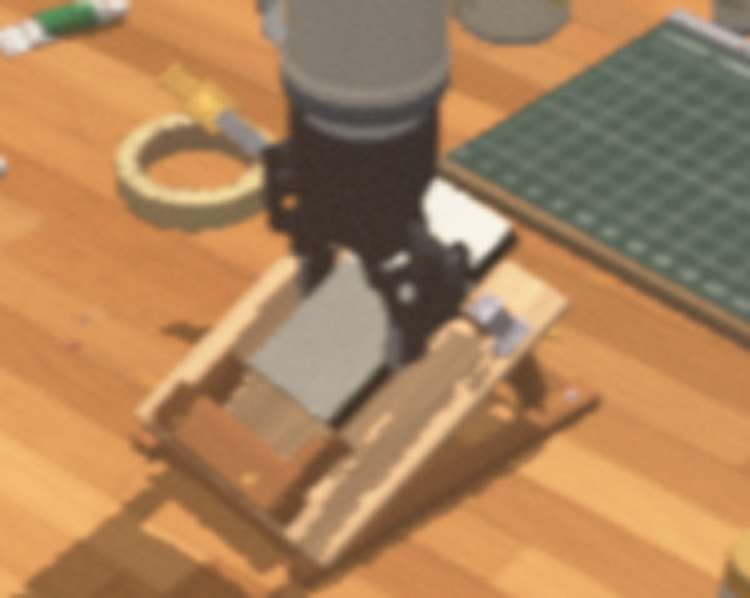

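The fingertips are touching the board, and the block is nearly flat with its end at the cheeks (about (290,390) in the crop). I'll ease up, slide partway down the slope, let go, and regrip higher.

```bash

python3 -m jog '[{"x":0,"y":-0.05,"z":-0.3,"spin":0,"grip":0.6},{"x":0.26,"y":0,"z":0.15,"spin":0,"grip":0.6},{"x":0.26,"y":0,"z":0.15,"spin":0,"grip":0.6},{"x":0.26,"y":0,"z":0.15,"spin":0,"grip":0.6},{"x":0.26,"y":0,"z":0.15,"spin":0,"grip":0.6},{"x":0.26,"y":0,"z":0.15,"spin":0,"grip":0.6},{"x":0.26,"y":0,"z":0.15,"spin":0,"grip":0.6},{"x":0,"y":0,"z":0,"spin":0,"grip":0.6}]'
python3 -m jog '[{"x":0,"y":0,"z":0,"spin":0,"grip":0.2},{"x":0,"y":0,"z":0,"spin":0,"grip":0.15},{"x":0,"y":0,"z":0,"spin":0,"grip":0.15},{"x":0,"y":0,"z":-0.4,"spin":0,"grip":0.15},{"x":0,"y":0,"z":-0.3,"spin":0,"grip":0.15},{"x":0,"y":0,"z":0,"spin":0,"grip":0.15}]'
python3 - <<'E'
from h import *
st()
E
```

```text
clock: 7.02
eef_pos: [568.7, 48.5, 74.1]
tcp_rot: [-3.141, -0.002, 3.043]
contact_force: [-0.4, 0.0, -1.2]
opening: 0.745
grasp_force: 31.3
clock: 7.52
eef_pos: [570.5, 48.5, 82.7]
tcp_rot: [3.141, 0.001, 3.043]
contact_force: [0.8, -1.0, 0.3]
opening: 0.849
grasp_force: 0.0
t 7.52 tcp [570.5  48.5  82.7] yaw 3.043 board [75.3  0.2 14.7] F [ 0.8 -1.   0.3] op 0.849 gf 0.0
```

```bash

python3 -m jog '[{"x":0,"y":0,"z":0,"spin":0,"grip":0.6},{"x":0,"y":0,"z":0,"spin":0,"grip":0.6},{"x":0,"y":0,"z":0,"spin":0,"grip":0.6},{"x":0,"y":0,"z":0,"spin":0,"grip":0.6}]' 20
python3 -m jog '[{"x":0.26,"y":0,"z":0.15,"spin":0,"grip":0.6},{"x":0.26,"y":0,"z":0.15,"spin":0,"grip":0.6},{"x":0,"y":0,"z":0,"spin":0,"grip":0.6}]'
python3 -m jog '[{"x":0.26,"y":0,"z":0.15,"spin":0,"grip":0.6},{"x":0.17,"y":0,"z":0.1,"spin":0,"grip":0.6},{"x":0,"y":0,"z":0,"spin":0,"grip":0.6}]'
python3 - <<'E'
from h import *
st()
E
```

```text
clock: 7.85
eef_pos: [570.3, 48.5, 82.4]
tcp_rot: [3.141, 0.001, 3.043]
contact_force: [-1.5, 0.5, 4.0]
opening: 0.743
grasp_force: 21.1
clock: 8.1
eef_pos: [565.1, 49.1, 79.4]
tcp_rot: [3.141, 0.001, 3.043]
contact_force: [-0.1, -0.1, 6.3]
opening: 0.742
grasp_force: 22.0
clock: 8.35
eef_pos: [561.1, 49.5, 77.1]
tcp_rot: [3.141, 0.002, 3.043]
contact_force: [-0.4, 0.0, 6.9]
opening: 0.743
grasp_force: 22.1
t 8.35 tcp [561.1  49.5  77.1] yaw 3.043 board [64.4  0.3 14.6] F [-0.4  0.   6.9] op 0.743 gf 22.1
```

```bash

python3 -m jog '[{"x":0.26,"y":0,"z":0.14,"spin":0,"grip":0.6},{"x":0.17,"y":0,"z":0.1,"spin":0,"grip":0.6},{"x":0,"y":0,"z":0,"spin":0,"grip":0.6}]'
python3 -m jog '[{"x":0.17,"y":0,"z":0.1,"spin":0,"grip":0.6},{"x":0.1,"y":0,"z":0.05,"spin":0,"grip":0.6},{"x":0,"y":0,"z":0,"spin":0,"grip":0.6}]'
python3 -m jog '[{"x":0.17,"y":0,"z":0.1,"spin":0,"grip":0.6},{"x":0.1,"y":0,"z":0.05,"spin":0,"grip":0.6},{"x":0,"y":0,"z":0,"spin":0,"grip":0.6}]'
python3 - <<'E'
from h import *
st()
E
```

```text
clock: 8.6
eef_pos: [556.6, 50.0, 74.5]
tcp_rot: [3.141, 0.001, 3.043]
contact_force: [-0.8, 0.3, 6.1]
opening: 0.743
grasp_force: 21.9
clock: 8.85
eef_pos: [554.7, 50.2, 73.4]
tcp_rot: [3.141, 0.003, 3.043]
contact_force: [0.9, 0.7, 7.5]
opening: 0.744
grasp_force: 22.1
clock: 9.1
eef_pos: [554.7, 50.3, 73.3]
tcp_rot: [3.141, 0.008, 3.043]
contact_force: [5.1, -2.6, 14.2]
opening: 0.745
grasp_force: 22.7
t 9.10 tcp [554.7  50.3  73.3] yaw 3.043 board [56.9  0.4 14.5] F [ 5.1 -2.6 14.2] op 0.745 gf 22.7
```

The stop at board x ≈ 57 matches the predicted home position. I'll nudge once more, release, back off and look.

```bash

python3 -m jog '[{"x":0.17,"y":0,"z":0.1,"spin":0,"grip":0.6},{"x":0,"y":0,"z":0,"spin":0,"grip":0.6}]'
python3 -m jog '[{"x":-0.35,"y":0,"z":-0.2,"spin":0,"grip":0.6},{"x":0,"y":0,"z":0,"spin":0,"grip":0.1},{"x":0,"y":0,"z":0,"spin":0,"grip":0.05},{"x":0,"y":0,"z":0,"spin":0,"grip":0.05},{"x":0,"y":0,"z":-2,"spin":0,"grip":0.05},{"x":0,"y":0,"z":-4,"spin":0,"grip":0.05},{"x":0,"y":0,"z":-4,"spin":0,"grip":0.05},{"x":4,"y":0,"z":-1,"spin":0,"grip":0.5},{"x":4,"y":0,"z":-1,"spin":0,"grip":1},{"x":4,"y":0,"z":0,"spin":0,"grip":1},{"x":4,"y":0,"z":0,"spin":0,"grip":1},{"x":4,"y":0,"z":0,"spin":0,"grip":1},{"x":0,"y":4,"z":-1,"spin":0,"grip":1},{"x":0,"y":4,"z":-1,"spin":0,"grip":1},{"x":0,"y":4,"z":0,"spin":0,"grip":1},{"x":0,"y":4,"z":0,"spin":0,"grip":1},{"x":0,"y":0,"z":0,"spin":0,"grip":1}]'
python3 - <<'E'
from h import *
st()
T=grab_frame("top");S=grab_frame("scene")
pts=[[150,32,22],[150,-32,22],[9,32,22],[9,-32,22]]
for th in (2.4,2.6,2.8):
    pts.append([139,58-120*np.cos(th),26.5+120*np.sin(th)])
P=[bw(p) for p in pts];out=[]
for f,(x,y,w,h,s) in((T,(265,145,130,120,3)),(S,(275,155,130,120,3))):
    a=cv2.resize(f["pixels"][y:y+h,x:x+w],None,fx=s,fy=s,interpolation=cv2.INTER_CUBIC)
    for q in proj(f,P): cv2.circle(a,tuple(((q-[x,y]+.5)*s).astype(int)),2,(0,0,255),-1)
    out.append(a)
cv2.imwrite("pics/ov2.png",np.hstack(out))
E
```

```text
clock: 9.27
eef_pos: [554.8, 50.3, 73.3]
tcp_rot: [3.141, 0.012, 3.043]
contact_force: [6.7, -3.1, 19.0]
opening: 0.743
grasp_force: 23.2
clock: 10.68
eef_pos: [370.0, 235.0, 212.3]
tcp_rot: [3.138, 0.001, 3.046]
contact_force: [0.7, -0.5, 0.3]
opening: -0.002
grasp_force: 0.0
t 10.68 tcp [370.  235.  212.3] yaw 3.046 board [-48.4 166.3 235.8] F [ 0.7 -0.5  0.3] op -0.002 gf 0.0
```

View pics/ov2.png

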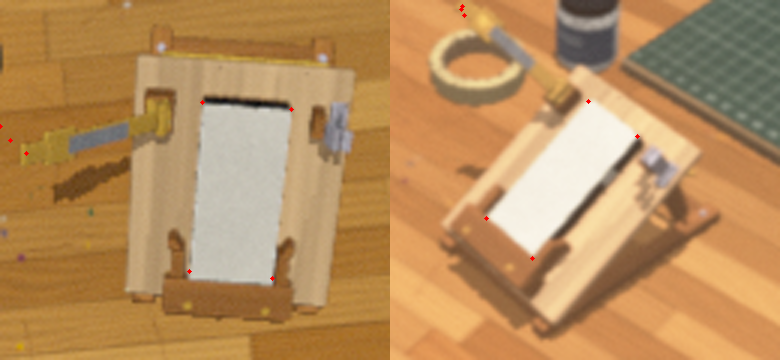

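The block is home under the lip and flat: its top corners fall on the predicted points (202,101) and (291,109). The keeper tip at (22,155) means an angle of about 2.4 rad. Next I'll plan the swing waypoints.

```bash
cat > kp.py <<'E'
from h import *
w=15
def wp(th):
    B=lambda r:bw([139,58-r*np.cos(th),26.5+r*np.sin(th)])
    if th>1.55: p=B(105)+w*Y; tip=B(120); p+= ((tip-B(105))@Y)*Y; p[2]=tip[2]-30
    else:
        r=90+12*(1.57-th)/1.57
        n=np.array([0,np.sin(th),np.cos(th)])  # upper/left face normal
        p=B(r)+RB@n*2.5+w*Y*1.0-7*np.array([np.cos(H),np.sin(H),0]); p[2]+=2.3*np.cos(th)
    return p
if __name__=="__main__":
    p,yw=st();R=np.array([[np.cos(yw),np.sin(yw),0],[np.sin(yw),-np.cos(yw),0],[0,0,-1]])
    q=wp(2.4)+15*Y;print("start",q.round(1),((q-p)@R/10).round(2))
    for th in np.arange(2.4,-.01,-.2):
        n=wp(th);print("%.1f"%th,n.round(0),wb(n).round(0),((n-q)@R/10).round(2));q=n
E
python3 kp.py
```

```text
t 10.78 tcp [368.5 230.2 211.2] yaw 3.046 board [-49.8 161.4 235.4] F [-0.3  0.3 -0.3] op 0.002 gf 0.0
start [601.3 222.7 164.9] [-23.25   1.47   4.63]
2.4 [600. 208. 165.] [128. 161.  79.] [ 0.  -1.5  0. ]
2.2 [591. 191. 179.] [129. 144.  95.] [ 0.7  -1.79 -1.38]
2.0 [584. 171. 189.] [130. 123. 106.] [ 0.53 -2.07 -1.05]
1.8 [578. 148. 196.] [130. 100. 114.] [ 0.34 -2.27 -0.67]
1.6 [575. 125. 199.] [130.  77. 117.] [ 0.14 -2.38 -0.27]
1.4 [573. 108. 203.] [133.  60. 121.] [-0.03 -1.66 -0.48]
1.2 [573.  90. 201.] [133.  42. 118.] [-0.15 -1.83  0.21]
1.0 [575.  72. 196.] [134.  24. 112.] [-0.33 -1.76  0.54]
0.8 [578.  56. 187.] [134.   8. 102.] [-0.51 -1.61  0.85]
0.6 [584.  41. 176.] [134.  -6.  89.] [-0.67 -1.4   1.14]
0.4 [591.  29. 162.] [134. -17.  73.] [-0.81 -1.12  1.38]
0.2 [599.  21. 146.] [134. -25.  54.] [-0.92 -0.78  1.58]
-0.0 [609.  16. 129.] [134. -29.  34.] [-0.99 -0.4   1.72]
```

```bash

python3 -m jog '[{"x":0,"y":2.5,"z":0,"spin":0,"grip":1},{"x":-3.3,"y":0,"z":0.66,"spin":0,"grip":1},{"x":-3.3,"y":0,"z":0.66,"spin":0,"grip":1},{"x":-3.3,"y":0,"z":0.66,"spin":0,"grip":1},{"x":-3.35,"y":0,"z":0.66,"spin":0,"grip":1},{"x":-3.3,"y":0,"z":0.66,"spin":0,"grip":1},{"x":-3.3,"y":0,"z":0.66,"spin":0,"grip":1},{"x":-3.4,"y":0,"z":0.67,"spin":0,"grip":1},{"x":0,"y":-1,"z":0,"spin":0,"grip":1},{"x":0,"y":0,"z":0,"spin":0,"grip":1}]'
python3 -m jog '[{"x":0,"y":-0.75,"z":0,"spin":0,"grip":1},{"x":0,"y":-0.75,"z":0,"spin":0,"grip":1},{"x":0.35,"y":-0.9,"z":-0.7,"spin":0,"grip":1},{"x":0.35,"y":-0.9,"z":-0.7,"spin":0,"grip":1},{"x":0,"y":0,"z":0,"spin":0,"grip":1}]'
python3 - <<'E'
from kp import *
go(wp(2.2));T=grab_frame("top");S=grab_frame("scene")
cv2.imwrite("pics/k1.png",np.hstack([cv2.resize(f["pixels"][y:y+120,x:x+130],None,fx=3,fy=3,interpolation=cv2.INTER_CUBIC) for f,x,y in((T,250,130),(S,265,125))]))
E
```

```text
clock: 11.62
eef_pos: [602.2, 217.8, 163.8]
tcp_rot: [-3.139, -0.003, 3.04]
contact_force: [0.5, -0.0, -0.2]
opening: 0.0
grasp_force: 0.0
clock: 12.03
eef_pos: [590.7, 188.0, 181.5]
tcp_rot: [3.141, 0.001, 3.043]
contact_force: [0.7, -0.0, 0.6]
opening: 0.0
grasp_force: 0.0
t 12.03 tcp [590.7 188.  181.5] yaw 3.043 board [130.4 140.9  97. ] F [ 0.7 -0.   0.6] op 0.000 gf 0.0
target [591.2 190.7 178.7] shift cm [-0.03  0.27  0.28] spin None
```

View pics/k1.png

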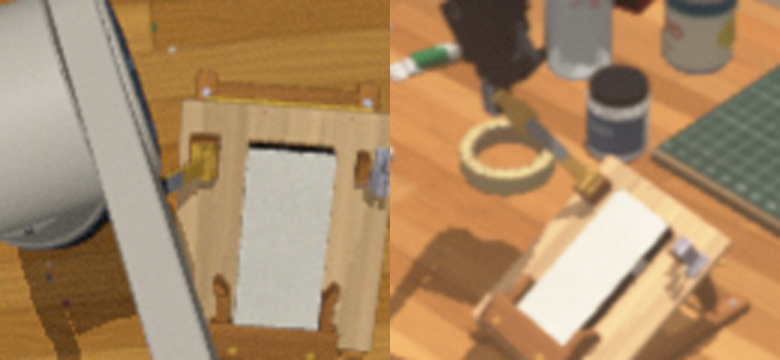

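The fingertip is beside the bar's tip, at about (488,105) against (505,97) in the right half. I'll lower it 15 mm for a safe overlap, then push on.

```bash

python3 -m jog '[{"x":0,"y":0.4,"z":0.8,"spin":0,"grip":1},{"x":0,"y":0,"z":0.8,"spin":0,"grip":1},{"x":0.25,"y":-1.0,"z":-0.5,"spin":0,"grip":1},{"x":0.25,"y":-1.0,"z":-0.5,"spin":0,"grip":1},{"x":0,"y":0,"z":0,"spin":0,"grip":1}]'
python3 -m jog '[{"x":0.17,"y":-1.1,"z":-0.33,"spin":0,"grip":1},{"x":0.17,"y":-1.1,"z":-0.33,"spin":0,"grip":1},{"x":0,"y":0,"z":0,"spin":0,"grip":1}]'
python3 - <<'E'
from kp import *
go(wp(1.8));
S=grab_frame("scene");T=grab_frame("top")
for n,f in(("scene",S),("top",T)):
  hsv=cv2.cvtColor(f["pixels"],cv2.COLOR_BGR2HSV)
  for th in(2.6,2.4,2.2,2.0,1.9,1.8,1.7):
    r=[]
    for rr in(45,55,89,95,112):
        q=proj(f,[bw([139,58-rr*np.cos(th),26.5+rr*np.sin(th)])])[0].round().astype(int);r.append((tuple(q.tolist()),hsv[q[1],q[0]].tolist()))
    print(n,th,r)
E
```

```text
clock: 12.55
eef_pos: [589.1, 180.6, 181.7]
tcp_rot: [3.128, 0.01, 3.042]
contact_force: [-12.3, 28.8, 50.1]
opening: -0.001
grasp_force: 28.8
clock: 12.8
eef_pos: [582.4, 157.8, 189.6]
tcp_rot: [3.13, 0.008, 3.042]
contact_force: [-22.8, 22.9, 67.3]
opening: 0.001
grasp_force: 35.0
t 12.80 tcp [582.4 157.8 189.6] yaw 3.042 board [129.8 110.  106.7] F [-22.8  22.9  67.3] op 0.001 gf 35.0
target [578.4 148.3 195.9] shift cm [ 0.31 -0.98 -0.63] spin None
scene 2.6 [((319, 175), [18, 76, 141]), ((316, 173), [16, 102, 147]), ((307, 165), [16, 132, 110]), ((305, 163), [12, 62, 95]), ((301, 160), [13, 84, 134])]
scene 2.4 [((319, 175), [18, 76, 141]), ((316, 172), [15, 83, 117]), ((307, 164), [16, 126, 101]), ((305, 163), [12, 62, 95]), ((301, 158), [12, 75, 122])]
scene 2.2 [((320, 175), [14, 47, 113]), ((317, 173), [16, 89, 135]), ((308, 164), [17, 141, 121]), ((307, 163), [17, 136, 114]), ((302, 159), [14, 50, 102])]
scene 2.0 [((321, 176), [12, 55, 106]), ((319, 173), [11, 38, 107]), ((311, 165), [18, 142, 129]), ((309, 164), [17, 140, 129]), ((305, 160), [17, 130, 139])]
scene 1.9 [((
[... 838 characters left out ...]
92, 195), [23, 25, 172]), ((290, 196), [21, 25, 171]), ((284, 198), [17, 27, 172])]
top 2.0 [((310, 190), [19, 124, 111]), ((307, 192), [26, 23, 167]), ((299, 198), [21, 26, 160]), ((298, 199), [22, 29, 157]), ((293, 202), [23, 29, 152])]
top 1.9 [((312, 191), [19, 29, 148]), ((310, 192), [20, 35, 108]), ((303, 199), [20, 30, 153]), ((302, 200), [21, 28, 155]), ((298, 203), [18, 30, 146])]
top 1.8 [((314, 191), [19, 22, 183]), ((312, 193), [26, 18, 114]), ((307, 199), [19, 27, 150]), ((306, 201), [24, 29, 143]), ((304, 204), [22, 28, 135])]
top 1.7 [((316, 191), [20, 25, 185]), ((315, 193), [21, 26, 184]), ((312, 200), [17, 32, 110]), ((311, 201), [19, 31, 132]), ((309, 205), [27, 22, 115])]
```

Large upward force: lowering it trapped the bar's tip under the finger's knuckle. I'll raise straight up now.

```bash

python3 -m jog '[{"x":0,"y":0,"z":-1.0,"spin":0,"grip":1},{"x":0,"y":0,"z":0,"spin":0,"grip":1}]'
python3 -m jog '[{"x":0,"y":0,"z":-0.6,"spin":0,"grip":1},{"x":0,"y":0,"z":0,"spin":0,"grip":1}]'
python3 -c '
from kp import *
go(wp(1.8))'
```

```text
clock: 13.07
eef_pos: [581.2, 153.6, 193.4]
tcp_rot: [3.139, 0.005, 3.044]
contact_force: [-1.6, 3.7, 14.2]
opening: 0.0
grasp_force: 7.5
clock: 13.23
eef_pos: [580.1, 152.4, 196.8]
tcp_rot: [3.141, 0.001, 3.043]
contact_force: [0.3, 1.1, 0.7]
opening: -0.001
grasp_force: 0.3
t 13.23 tcp [580.1 152.4 196.8] yaw 3.043 board [132.  104.5 113.9] F [0.3 1.1 0.7] op -0.001 gf 0.3
target [578.4 148.3 195.9] shift cm [ 0.13 -0.42  0.09] spin None
```

```bash

python3 -m jog '[{"x":0.1,"y":-0.9,"z":-0.25,"spin":0,"grip":1},{"x":0.1,"y":-0.9,"z":-0.25,"spin":0,"grip":1},{"x":0,"y":0,"z":0,"spin":0,"grip":1}]'
python3 -m jog '[{"x":0.1,"y":-1.0,"z":-0.2,"spin":0,"grip":1},{"x":0,"y":0,"z":0,"spin":0,"grip":1}]'
python3 -m jog '[{"x":0,"y":-0.9,"z":-0.1,"spin":0,"grip":1},{"x":0,"y":-0.9,"z":0,"spin":0,"grip":1},{"x":0,"y":0,"z":0,"spin":0,"grip":1}]'
cat > col.py <<'E'
from kp import *
def bar():
  for n in("scene","top"):
    f=grab_frame(n);hsv=cv2.cvtColor(f["pixels"],cv2.COLOR_BGR2HSV)
    for th in np.arange(0,2.3,.1):
      q=[proj(f,[bw([139,58-r*np.cos(th),26.5+r*np.sin(th)])])[0].round().astype(int) for r in range(20,120,6)]
      h=np.array([hsv[b,a] for a,b in q]).astype(int)
      print(n,"%.1f"%th,"".join("Y" if 14<=a[0]<=26 and a[1]>110 else "b" if 90<a[0]<130 else "w" if a[1]<30 and a[2]>150 else "." for a in h),end=" | ")
    print()
E
python3 -c '
from col import *
go(wp(1.4));bar()'
```

```text
clock: 13.48
eef_pos: [575.4, 132.4, 200.8]
tcp_rot: [-3.14, -0.001, 3.042]
contact_force: [0.6, -0.6, 0.6]
opening: 0.001
grasp_force: 0.0
clock: 13.65
eef_pos: [573.6, 122.8, 203.1]
tcp_rot: [-3.141, -0.001, 3.042]
contact_force: [0.8, 0.1, -1.4]
opening: -0.001
grasp_force: 0.0
clock: 13.9
eef_pos: [572.1, 104.9, 204.1]
tcp_rot: [-3.141, -0.0, 3.042]
contact_force: [-0.3, 0.4, 0.7]
opening: -0.004
grasp_force: 0.0
t 13.90 tcp [572.1 104.9 204.1] yaw 3.042 board [132.7  56.4 121.9] F [-0.3  0.4  0.7] op -0.004 gf 0.0
target [573.4 108.3 203.4] shift cm [-0.1   0.36  0.08] spin None
scene 0.0 ..wwwwwwwwww....w | scene 0.1 ...wwwwwwwwwww... | scene 0.2 ...wwwwwwwwwwww.. | scene 0.3 ...wwwwwwwwwwwwww | scene 0.4 ..Y..wwwwwwwwwwww | scene 0.5 Y..Y..wwwwwwwwwww | scene 0.6 YY..YY..wwwwwwwww | scene 0.7 YYYY..YY....wwwww | scene 0.8 YYYYYYY....YY.... | scene 0.9 YYYYYYYYYYYYYYYYY | scene 1.0 YYYYYYYYYYYYYYYYY | scene 1.1 YYYYYYYYYYYYYYYYY | scene 1.2 YYYYY............ | scene 1.3 YYYY...........YY | scene 1.4 YY........YYYYYYY | scene 1.5 Y.......YYYYYYY.. | scene 1.6 .......YYYYY..... | scene 1.7 ......YY......... | scene 1.8 YY.YYYY.......YY. | scene 1.9 Y.YYYYY......YY.Y | scene 2.0 .YYYYY.......YYYY | scene 2.1 YYYYYY......YYYYY | scene 2.2 YYYYY.......YYYYY | 
top 0.0 wwwwwwww..wwwwwww | top 0.1 wwwwwwww..wwwwwww | top 0.2 wwwwwwwww..wwwwww | top 0.3 wwwwwwwww..wwwwww | top 0.4 wwwwwwwwww..wwwww | top 0.5 wwwwwwwwww..wwwww | top 0.6 wwwwwwwwwww...www | top 0.7 wwwwwwwwwwww...ww | top 0.8 wwwwwwwwwwwwww... | top 0.9 wwwwwwwwwwwwwwww. | top 1.0 wwwwwwwwwwwwwwwww | top 1.1 wwwwwwwwwwwwwwwww | top 1.2 wwwwwwwwwwwwwwwww | top 1.3 wwwwwwwwwwwwwwwww | top 1.4 wwwwwwwwwwwwwwww. | top 1.5 wwwwwwwwwwwwwwwww | top 1.6 wwwwwwwwwwwwwwwww | top 1.7 wwwwwwwwwwwwwwwww | top 1.8 wwwwwwwwwwwwwwwww | top 1.9 wwwwwwwwwwwwwwwww | top 2.0 wwwwwwwwwwwwwwwww | top 2.1 wwwwwwwwwwwwwwwww | top 2.2 wwwwwwwwwwwwwwwww |
```

The colour pattern along the bar gives an angle of about 1.4 rad, which matches the finger position, and the force is low. I'll follow the arc down.

```bash

python3 -m jog '[{"x":-0.1,"y":-0.7,"z":0.1,"spin":0,"grip":1},{"x":-0.15,"y":-0.8,"z":0.2,"spin":0,"grip":1},{"x":-0.15,"y":-0.9,"z":0.27,"spin":0,"grip":1},{"x":-0.17,"y":-0.9,"z":0.27,"spin":0,"grip":1},{"x":0,"y":0,"z":0,"spin":0,"grip":1}]'
python3 -m jog '[{"x":-0.25,"y":-0.8,"z":0.42,"spin":0,"grip":1},{"x":-0.25,"y":-0.8,"z":0.42,"spin":0,"grip":1},{"x":-0.33,"y":-0.7,"z":0.57,"spin":0,"grip":1},{"x":-0.33,"y":-0.7,"z":0.57,"spin":0,"grip":1},{"x":0,"y":0,"z":0,"spin":0,"grip":1}]'
python3 -c '
from col import *
go(wp(.6));bar();go(wp(.4))'
```

```text
clock: 14.42
eef_pos: [574.5, 71.2, 195.0]
tcp_rot: [-3.141, -0.001, 3.042]
contact_force: [0.7, -0.4, -0.6]
opening: 0.001
grasp_force: 0.0
clock: 14.83
eef_pos: [583.1, 40.7, 174.5]
tcp_rot: [-3.141, -0.002, 3.042]
contact_force: [-0.5, -1.1, -1.5]
opening: -0.003
grasp_force: 0.0
t 14.83 tcp [583.1  40.7 174.5] yaw 3.042 board [132.7  -6.5  87.6] F [-0.5 -1.1 -1.5] op -0.003 gf 0.0
target [583.6  41.1 176. ] shift cm [-0.04  0.05 -0.16] spin None
scene 0.0 .....wwwwwww..Y.w | scene 0.1 ...Y..wwwwwwww.Y. | scene 0.2 ....YY..wwwwwww.. | scene 0.3 ....YYY...wwwwwww | scene 0.4 .....YYY...wwwwww | scene 0.5 .......YYYYY..www | scene 0.6 .........YYYYYYY. | scene 0.7 Y.............YYY | scene 0.8 YYY.............. | scene 0.9 YYYYYY........... | scene 1.0 YYYYYYYYYYYYYYYYY | scene 1.1 YYYYYYYYYYYYYYYYY | scene 1.2 YYYYYYYYYYYYYYYYY | scene 1.3 YYYYYYYYYYYYYYYYY | scene 1.4 YYYYYYYYYYYYYYYYY | scene 1.5 YYYYYYYYYYYYYYYYY | scene 1.6 YYYYYYYYYY.....YY | scene 1.7 YYYYYYYY......YYY | scene 1.8 YYYYYYY......YYY. | scene 1.9 YYYYYY.......YY.. | scene 2.0 YYYYYY.......YYYY | scene 2.1 YYYYY.
[... 159 characters left out ...]
p 0.4 w.wwwwwwwwwwwwwww | top 0.5 w.wwwwwwwwwwwwwww | top 0.6 wwwwwwwwwwwwwwwww | top 0.7 ww.wwwwwwwwwwwwww | top 0.8 ww.wwwwwwwww.wwww | top 0.9 wwww.wwwwwwwwwwww | top 1.0 wwwww.wwwwwwwwwww | top 1.1 wwwwww..wwwwwwwww | top 1.2 wwwwwwwww...wwwww | top 1.3 wwwwwwwwwwwwwww.. | top 1.4 wwwwwwwwwwwwwwwww | top 1.5 wwwwwwwwwwwwwwwww | top 1.6 wwwwwwwwwwwwww... | top 1.7 wwwwwwwww........ | top 1.8 wwwwww.....YYYYYY | top 1.9 wwww.b.YYYYYYYYYY | top 2.0 wwwb.YYYYYYYYYYYY | top 2.1 wwb.YYYYYYYYYYYYY | top 2.2 ww.YYYYYYYYYYYYYY | 
t 14.93 tcp [583.2  41.7 175.5] yaw 3.042 board [133.2  -5.4  88.5] F [-0.2 -0.6 -0.8] op -0.001 gf 0.0
target [590.6  29.2 162.2] shift cm [-0.86 -1.18  1.33] spin None
```

Bar at about 0.6 rad, on plan. Continue to about 0.2, then come down in small steps.

```bash

python3 -m jog '[{"x":-0.42,"y":-0.58,"z":0.67,"spin":0,"grip":1},{"x":-0.43,"y":-0.58,"z":0.67,"spin":0,"grip":1},{"x":-0.46,"y":-0.4,"z":0.78,"spin":0,"grip":1},{"x":-0.46,"y":-0.4,"z":0.78,"spin":0,"grip":1},{"x":0,"y":0,"z":0,"spin":0,"grip":1}]'
python3 -m jog '[{"x":-0.3,"y":-0.15,"z":0.5,"spin":0,"grip":1},{"x":-0.2,"y":-0.1,"z":0.3,"spin":0,"grip":1},{"x":0,"y":0,"z":0,"spin":0,"grip":1}]'
python3 -c '
from col import *
go(wp(0));print(wp(.08).round(1))'
```

```text
clock: 15.35
eef_pos: [598.9, 20.0, 144.9]
tcp_rot: [-3.141, -0.002, 3.042]
contact_force: [-0.9, 0.4, -0.0]
opening: 0.002
grasp_force: 0.0
clock: 15.6
eef_pos: [603.7, 18.1, 138.6]
tcp_rot: [3.141, -0.001, 3.043]
contact_force: [0.2, 0.4, 1.2]
opening: 0.0
grasp_force: 0.6
t 15.60 tcp [603.7  18.1 138.6] yaw 3.043 board [134.4 -27.   45.1] F [0.2 0.4 1.2] op 0.000 gf 0.6
target [608.5  15.5 129.2] shift cm [-0.5  -0.2   0.94] spin None
[604.6  17.1 136.2]
```

```bash

for i in 1; do :; done
python3 -m jog '[{"x":-0.15,"y":-0.1,"z":0.25,"spin":0,"grip":1},{"x":0,"y":0,"z":0,"spin":0,"grip":1}]'
python3 -m jog '[{"x":-0.1,"y":-0.1,"z":0.2,"spin":0,"grip":1},{"x":0,"y":0,"z":0,"spin":0,"grip":1}]'
python3 -m jog '[{"x":-0.1,"y":0,"z":0.2,"spin":0,"grip":1},{"x":0,"y":0,"z":0,"spin":0,"grip":1}]'
python3 -c '
from col import *
go(wp(0))'
```

```text
clock: 15.77
eef_pos: [604.7, 17.6, 136.9]
tcp_rot: [3.14, -0.001, 3.043]
contact_force: [-3.5, 3.6, 4.5]
opening: 0.003
grasp_force: 3.1
clock: 15.93
eef_pos: [605.9, 16.4, 135.0]
tcp_rot: [3.141, -0.0, 3.043]
contact_force: [-0.2, -0.4, 0.4]
opening: 0.0
grasp_force: 0.4
clock: 16.1
eef_pos: [607.2, 15.5, 132.3]
tcp_rot: [-3.141, 0.0, 3.043]
contact_force: [-0.1, -0.9, -0.5]
opening: 0.003
grasp_force: 0.0
t 16.10 tcp [607.2  15.5 132.3] yaw 3.043 board [134.5 -29.2  37.8] F [-0.1 -0.9 -0.5] op 0.003 gf 0.0
target [608.5  15.5 129.2] shift cm [-0.13  0.02  0.31] spin None
```

```bash

python3 -m jog '[{"x":-0.07,"y":0,"z":0.2,"spin":0,"grip":1},{"x":0,"y":0,"z":0,"spin":0,"grip":1}]'
python3 -m jog '[{"x":-0.07,"y":0,"z":0.15,"spin":0,"grip":1},{"x":0,"y":0,"z":0,"spin":0,"grip":1}]'
python3 -m jog '[{"x":0,"y":0,"z":0.15,"spin":0,"grip":1},{"x":0,"y":0,"z":0,"spin":0,"grip":1}]'
python3 -c '
from col import *
go(wp(0))'
```

```text
clock: 16.27
eef_pos: [607.9, 15.4, 130.9]
tcp_rot: [-3.142, 0.0, 3.043]
contact_force: [-3.2, -0.4, 9.3]
opening: 0.001
grasp_force: 5.1
clock: 16.43
eef_pos: [608.2, 15.4, 130.4]
tcp_rot: [-3.142, -0.001, 3.043]
contact_force: [-9.1, 0.5, 19.8]
opening: 0.002
grasp_force: 10.4
clock: 16.6
eef_pos: [608.3, 15.4, 129.9]
tcp_rot: [-3.142, 0.0, 3.043]
contact_force: [-11.7, 1.1, 27.0]
opening: 0.002
grasp_force: 14.8
t 16.60 tcp [608.3  15.4 129.9] yaw 3.043 board [134.3 -29.2  35.2] F [-11.7   1.1  27. ] op 0.002 gf 14.8
target [608.5  15.5 129.2] shift cm [-0.01  0.02  0.07] spin None
```

It stops hard at 129.9 mm, against 129.2 predicted for closed, with 27 N on it, so it should be latched. I'll lift off, touch the pad lightly again as a check, then retreat.

```bash

python3 -m jog '[{"x":0,"y":0,"z":-1,"spin":0,"grip":1},{"x":0,"y":0,"z":-2,"spin":0,"grip":1},{"x":0,"y":0,"z":0,"spin":0,"grip":1},{"x":0,"y":0,"z":1.6,"spin":0,"grip":1},{"x":0,"y":0,"z":0.4,"spin":0,"grip":1},{"x":0,"y":0,"z":0,"spin":0,"grip":1},{"x":0,"y":0,"z":0,"spin":0,"grip":1}]'
python3 -m jog '[{"x":0,"y":0,"z":0.3,"spin":0,"grip":1},{"x":0,"y":0,"z":0,"spin":0,"grip":1}]'
python3 -m jog '[{"x":0,"y":0,"z":0.3,"spin":0,"grip":1},{"x":0,"y":0,"z":0,"spin":0,"grip":1}]'
python3 -m jog '[{"x":0,"y":0,"z":-3,"spin":0,"grip":1},{"x":0,"y":0,"z":-4,"spin":0,"grip":1},{"x":0,"y":0,"z":-4,"spin":0,"grip":1},{"x":3,"y":0,"z":-3,"spin":0,"grip":1},{"x":4,"y":0,"z":0,"spin":0,"grip":1},{"x":4,"y":0,"z":0,"spin":0,"grip":1},{"x":4,"y":0,"z":0,"spin":0,"grip":1},{"x":4,"y":0,"z":0,"spin":0,"grip":1},{"x":0,"y":4,"z":0,"spin":0,"grip":1},{"x":0,"y":4,"z":0,"spin":0,"grip":1},{"x":0,"y":4,"z":0,"spin":0,"grip":1},{"x":0,"y":4,"z":0,"spin":0,"grip":1},{"x":0,"y":4,"z":0,"spin":0,"grip":1},{"x":0,"y":0,"z":0,"spin":0,"grip":1},{"x":0,"y":0,"z":0,"spin":0,"grip":1}]'
python3 - <<'E'
from col import *
st()
T=grab_frame("top");S=grab_frame("scene")
def blobs(f,lo,hi,roi,mn=8):
    x0,y0,x1,y1=roi;hsv=cv2.cvtColor(f["pixels"][y0:y1,x0:x1],cv2.COLOR_BGR2HSV)
    n,_,s,c=cv2.connectedComponentsWithStats(cv2.inRange(hsv,lo,hi))
    return [(s[i].tolist(),(c[i]+[x0,y0]).round(1).tolist()) for i in range(1,n) if s[i][4]>=mn]
for n,f in(("top",T),("scene",S)):
    for y in(58,20,-31,-62): print(n,y,proj(f,[bw([139,y,29])])[0].round(1))
    q=proj(f,[bw([139,-31,29])])[0].astype(int)
    print(cv2.cvtColor(f["pixels"],cv2.COLOR_BGR2HSV)[q[1]-6:q[1]+7:1,q[0]].tolist())
    print("yellow",blobs(f,(17,120,90),(28,255,255),(q[0]-60,q[1]-40,q[0]+40,q[1]+30)))
    ps=[proj(f,[bw([139,58-r*np.cos(th),29+r*np.sin(th)])])[0].round(1).tolist() for th in(0,.1) for r in(89,)];print(ps)
E
```

```text
clock: 17.18
eef_pos: [607.9, 15.4, 136.7]
tcp_rot: [-3.141, -0.002, 3.043]
contact_force: [0.0, -0.3, -0.3]
opening: -0.0
grasp_force: 0.0
clock: 17.35
eef_pos: [608.4, 15.4, 134.2]
tcp_rot: [-3.142, -0.0, 3.043]
contact_force: [-1.0, 0.7, 0.1]
opening: 0.003
grasp_force: 0.0
clock: 17.52
eef_pos: [609.0, 15.4, 131.9]
tcp_rot: [3.142, 0.001, 3.043]
contact_force: [-1.6, 0.6, 5.8]
opening: -0.005
grasp_force: 2.8
clock: 18.77
eef_pos: [439.4, 234.9, 270.7]
tcp_rot: [-3.141, -0.0, 3.046]
contact_force: [-0.5, -0.3, -0.6]
opening: -0.001
grasp_force: 0.0
t 18.77 tcp [439.4 234.9 270.7] yaw 3.046 board [ 40.7 172.9 251.9] F [-0.5 -0.3 -0.6] op -0.001 gf 0.0
top 58 [319.7 183.7]
top 20 [337.2 185. ]
top -31 [360.8 186.8]
top -62 [375.1 187.8]
[[173, 24, 43], [10, 40, 114], [20, 142, 172], [21, 178, 185], [22, 175, 185], [22, 164, 191], [21, 137, 203], [22, 153, 200], [21, 176, 181], [21, 173, 183], [21, 175, 181], [21, 178, 168], [20, 104, 149]]
yellow [([0, 0, 100, 70, 2412], [363.3, 168.1]), ([18, 16, 57, 6, 136], [345.9, 164.1]), ([13, 32, 61, 16, 476], [341.9, 185.7]), ([3, 34, 7, 4, 10], [306.3, 181.6]), ([0, 38, 10, 32, 187], [303.8, 201.0])]
[[360.8, 186.8], [360.7, 188.4]]
scene 58 [330.8 185.4]
scene 20 [340.1 192.3]
scene -31 [353.1 202. ]
scene -62 [361.4 208.1]
[[19, 95, 240], [19, 113, 239], [19, 134, 234], [21, 137, 240], [22, 135, 244], [20, 139, 236], [20, 139, 237], [20, 141, 233], [19, 142, 231], [18, 143, 226], [18, 143, 219], [17, 133, 178], [15, 120, 113]]
yellow [([35, 20, 32, 27, 216], [344.1, 194.4])]
[[353.1, 202.0], [351.9, 200.5]]
```

The bar sprang ahead of the finger at about 137 mm, and the pad was felt again at the closed height (about 131 mm). That is well below the unlatched range of 134–138 mm. Handing in.

```bash
python3 -c '
from rig import *
print(sign_off())'
```

```text
the job is handed in; nothing more can be done
None
```

The block is home under the lip, face up and flat on the board, and the keeper bar is closed under the catch; I judged the catch by touch and force, not by a final picture. While swinging the bar, its tip jammed under a finger knuckle and the force briefly reached about 75 N (wrist limit 120 N, but over the 40 N limit if that contact counts as the gripper's body); I never moved the jar, tape or eraser, and handed in at about 19 s.

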